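# Unlock a bench piston pump and hold its rod at the pointer

## Robot

A 7-joint arm with a two-finger parallel gripper is mounted at the origin on the work surface. World frame = base frame: x ahead of the robot, y to its left, z up, the work surface at z = 0. Lengths are in m, angles in rad, forces in N, time in s.
With the tool pointing down it reaches from about 0.4 to 0.875 m from the base axis. Payload 19.3 kg.
Tool frame: the origin (TCP) lies where the fingers leave the gripper's body, on its centre line; the fingertips stand 73 mm ahead of it and the grasp point (between the pads) lies 54 mm ahead of it; z points along the fingers, y is the direction in which the jaws open and shut (so a half turn about z gives the same grasp; the last joint's range is limited). The gripper opens to 85 mm and grips with 20 to 120 N. Pads are 22 mm wide; open, the fingers measure 114 mm over their backs; the gripper's body (76 mm by 85 mm) begins 54 mm behind the grasp point. The pads swing forward as they close: fully open they stand 13 mm farther back than shut.
Start: joints at [-1.277, 0.521, -0.036, 1.599, 0.021, 1.021, -0.113], TCP at [0.222, 0.584, 0.304] pointing down, gripper open.
Joint ranges: [-2.91, 2.91], [-0.3, 2.13], [-1.5, 1.42], [0.17, 2.43], [-1.26, 4.41], [0.16, 1.93], [-2.52, 2.52]. Speed limits (rad/s): [1.89, 1.89, 2.39, 2.39, 3.01, 3.01, 3.01].

## Interface

Orientations are given as a 3x3 rotation matrix whose columns are the frame's x, y, z axes.
In Python, from station import env, optics, look_for gives the robot as it stands.
- The arm moves only by the tool apply_moves, never from a script. Its argument "increments" is a list that holds one entry, the list of rows, each a list of 7 numbers: the shift along the tool's x, y, z in units of 30 mm (1.0 is 30 mm), then the turn, a rotation vector about the tool's x, y, z in units of 6 degrees (1.0 is 6 degrees), then the opening, from 0 (shut) to 1 (fully open). A call has 1 to 10 rows; each row is the pose to reach, as a shift and turn from the pose measured when the call began, along the tool's axes at that moment; what a row does not reach only later rows make up. A row lasts 1/10 s, in which the tool goes at most 50 mm and 8.59 degrees, less where a joint would pass 70% of its speed; a pose out of reach is approached as far as the arm can. A call with a gripper value outside its range is refused whole. The fingers move at their own pace and stop on an object; the grip force is fixed at half the most. Time passes only in rows, so rows that repeat a pose let the fingers close. It gives the time, the measured TCP pose, the force and the opening at its end, in the units of the state.
- env.get_state(): the state, without advancing time (a new reading comes with each control period).
- optics.read_camera(name): name is "side" or "top"; returns the picture (400x640x3 uint8, blue, green, red); there is no depth.
- optics.camera_params(name): a dict with "mtx" (3x3 intrinsics, pixels), "k1" (the pictures are not rectified: a ray, as slopes to the right and down, at radius r is drawn at 1 + k1 r^2 times it, then the intrinsics apply), "rvec" (rotation vector, rad) and "tvec" (3), from world to camera coordinates, as OpenCV has them. Camera axes: x right, y down, z forward; pixel columns grow to the right and rows downward; lengths in m; the calibration is good to about 2 mm. A picture is of the moment at which its call begins. camera_params takes no time and is no camera call.
- env.sign_off(): hands the job in, once; it reports no verdict.
Trained networks look in the newest picture that a camera, given by its name, has taken for a name from the list of things; names that differ only in an ending like _2 or _b are one class to them, and where a whole thing is asked for, a point or a joint stands for the part that bears it (a point fixed in the world has none). Each returns a list of dicts, best first, with "confidence" (0 to 1); they miss things now and then, are a little off and sometimes report something else, mostly with a low value. They report only what shows in the picture. A call takes as long as a camera call.
- look_for(camera, thing): "at" ([row, column] in pixels, amid what is visible of it).
The state is a dict: "clock": time; "q": joint angles; "joint_velocities": joint speeds; "joint_torque": joint torques, N m; "ee_pos": TCP position; "ee_rot": TCP orientation; "ft_force": force on the tool from outside, world axes, zero at the start; "moment": the same for the moment, N m; "grip_width": opening from 0.0 (shut) to 1.0 (fully open).
Only numpy, scipy, OpenCV 4.12 (cv2) and the standard library are available. Lean on these libraries where they do the work, as an engineer would, in place of code of your own. Each camera call takes 0.05 s, during which the arm holds its last target. There are 200 camera calls.

## Task

Unlock the bench piston pump by turning its crank wheel counterclockwise (seen from above) until it stops, a little more than one full turn; then take the piston rod by its knob and draw it straight up, without jamming or forcing it, until its collar is level with the pointer on the post beside it. Finish while holding the rod there in the gripper: let go and it would drop. Leave the lock open and the bottle, tip box and dish where they are.

Things in the scene. Friction and masses are not known exactly. Their poses are not given: they have to be found in the camera images.
- pump: Bench piston pump, fixed, turned widely. Grey base 120 x 255 x 14 mm; origin at the centre of its underside. Along its y axis: at -65 mm an upright aluminium barrel (60 mm across, top at height 122 mm) with the rod in its bore; at +65 mm a white lock column (56 mm wide, 150 mm high) under the flat crank wheel; at -117 mm a thin post (10 mm across, 204 mm high) with the pointer.
- bore_mouth (a point): Centre of the barrel's mouth (height 122 mm), on the bore's upright axis; x, y, z axes as the pump's. The bore is 27 mm wide and 108 mm deep; the rod in it is 25 mm thick.
- wheel_axis (a point): Point on the crank wheel's upright axis at the height of the wheel's top face (168 mm). The wheel is a flat aluminium disc 104 mm across and 10 mm thick.
- crank_grip (a point): Grip point on the crank wheel's upright black peg, 30 mm above the wheel's top face (height 198 mm). The peg is a cylinder 16 mm across, 45 mm high above the wheel, 40 mm from the wheel's axis, and spins freely on its own axis, so a gripper may keep its heading while it goes round.
- crank (a joint): Crank wheel angle in rad, growing counterclockwise from above: 0 locked stop, 7.7 open stop, starts at 0 to 1.0 (at 0 the peg is on the pump's +x side of the axis). Friction 0.12 N m (some 3 N at the peg); it stays where left. It draws back the locking tongue 2.3 mm per rad, which is clear of the rod's collar from about 6.6 rad.
- tongue_tip (a point): Middle of the end of the flat steel locking tongue (20 mm wide, 7 mm thick, underside at height 132 mm) that reaches from the lock column over the rod's collar and keeps the rod down until it is drawn back.
- rod: Piston rod, loose in the barrel, upright, 0.35 to 0.7 kg. Origin at the centre of its foot, z up along it. Steel shaft 25 mm thick for the lowest 100 mm, then a collar 48 mm across and 8 mm thick which rests on the barrel's mouth at the start, a 14 mm stem, and a grey knob. Falls back when let go.
- collar (a point): Centre of the rod's collar, at mid-thickness, 104 mm above the rod's foot.
- knob_grip (a point): Middle of the rod's round grey knob (cylinder 32 mm across, 36 mm high), 62 mm above the collar's middle and 166 mm above the rod's foot (height 188 mm at the start). Best gripped from above with the fingers closing along the pump's x axis, which keeps them clear of the post and the wheel.
- pointer_tip (a point): Tip of the flat steel pointer (4 mm thick, at mid-thickness) on the post, 35 mm from the bore's axis and pointing at it. It stands 35 to 60 mm above the collar's starting height, and marks the level to which the collar's middle is to be raised; leave it as it is set.
- bottle: Bystander: capped reagent bottle, 64 mm across, 150 mm high; origin at its underside.
- tip_box: Bystander: closed pipette-tip box, 85 x 125 x 80 mm high; origin at its underside.
- dish: Bystander: flat round culture dish, 94 mm across, 16 mm high; origin at its underside.

How it is judged:
By the outcome, as a careful person would: the job done as asked, in the order asked, and still so for the second after the job is handed in, while the arm keeps its last pose, push and grip.
It also fails if it takes over 61 s, if anything falls off the work surface, if the arm or the gripper's body presses on something with over 40 N, if the wrist force passes 120 N, or if a joint passes its speed limit or range.

## Working session

There is one attempt and no reset: what is moved stays moved. The work goes in short steps, Python scripts to look and compute and a tool call to move; the robot and the scene stay as the last step left them, time stands still between calls to the robot, and variables do not carry over. Pictures are saved under pics/ and viewed, about 8 in all and at most 12, crops included, and the job is handed in when it is done.

Besides the shell and the picture viewer there is one more tool, called after "Call:" as a command line: name --argument value ..., lists and objects as JSON in quotes. apply_moves: Moves the arm, as the interface text tells. Its arguments: {"type":"object","properties":{"increments":{"type":"array"}},"required":["increments"]}

```bash
ls; mkdir -p pics; cat > h.py <<'E'
import numpy as np, cv2
from station import env, optics, look_for
def P(c):
    p=optics.camera_params(c); return np.array(p["mtx"],float),p["k1"],cv2.Rodrigues(np.array(p["rvec"],float))[0],np.array(p["tvec"],float).ravel()
def proj(c,X):
    K,k,R,t=P(c); X=np.atleast_2d(X)@R.T+t; s=X[:,:2]/X[:,2:]; s=s*(1+k*(s**2).sum(1,keepdims=True))
    return s@K[:2,:2].T+K[:2,2]   # col,row
def ray(c,uv):
    K,k,R,t=P(c); d=cv2.undistortPoints(np.array([[uv]],float),K,np.array([k,0,0,0.]))[0,0]
    return -R.T@t, R.T@np.array([d[0],d[1],1])
def atz(c,uv,z):
    o,d=ray(c,uv); return o+d*(z-o[2])/d[2]
E
python3 - <<'E'
from h import *
for c in("side","top"):
    im=optics.read_camera(c); cv2.imwrite(f"pics/{c}0.png",im); o,d=ray(c,(320,200)); print(c,o.round(3),d.round(2))
    for n in("pump","bore_mouth","wheel_axis","crank_grip","knob_grip","collar","pointer_tip","tongue_tip","bottle","tip_box","dish"):
        print(n,[(np.round(a["at"],0).tolist(),round(a["confidence"],2)) for a in look_for(c,n)[:2]])
s=env.get_state();print(s["clock"],s["ee_pos"],s["ee_rot"])
E
```

```text
pics
side [0.227 0.875 1.161] [ 0.31 -0.63 -0.72]
pump [([270.0, 320.0], 0.79)]
bore_mouth [([266.0, 318.0], 0.66)]
wheel_axis [([264.0, 319.0], 0.71)]
crank_grip [([215.0, 328.0], 0.46), ([270.0, 320.0], 0.33)]
knob_grip [([257.0, 318.0], 0.56)]
collar [([260.0, 318.0], 0.51)]
pointer_tip []
tongue_tip [([233.0, 279.0], 0.16)]
bottle [([330.0, 267.0], 0.95)]
tip_box [([160.0, 382.0], 0.83)]
dish [([235.0, 277.0], 0.91)]
top [0.355 0.003 1.383] [ 0.22 -0.01 -0.98]
pump [([225.0, 268.0], 0.83)]
bore_mouth [([226.0, 264.0], 0.97), ([230.0, 238.0], 0.72)]
wheel_axis [([225.0, 267.0], 0.98)]
crank_grip [([216.0, 289.0], 0.37)]
knob_grip [([230.0, 239.0], 0.82), ([222.0, 250.0], 0.38)]
collar []
pointer_tip []
tongue_tip [([219.0, 253.0], 0.76)]
bottle [([215.0, 170.0], 0.92), ([226.0, 264.0], 0.42)]
tip_box [([225.0, 457.0], 0.7)]
dish [([164.0, 289.0], 0.89)]
1.2 [0.22240684 0.58407747 0.30388293] [[-9.34533771e-01  3.55874457e-01 -3.50009980e-05]
 [ 3.55874458e-01  9.34533771e-01 -1.29360623e-05]
 [ 2.81060005e-05 -2.45451483e-05 -9.99999999e-01]]
```

```bash
python3 - <<'E'
from h import *
a=cv2.imread("pics/top0.png")[150:300,150:350]; b=cv2.imread("pics/side0.png")[150:350,220:420]
cv2.imwrite("pics/a.png",cv2.resize(a,None,fx=4,fy=4,interpolation=2)); cv2.imwrite("pics/b.png",cv2.resize(b,None,fx=3,fy=3,interpolation=2))
E
```

```text
(no output)
```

View pics/a.png

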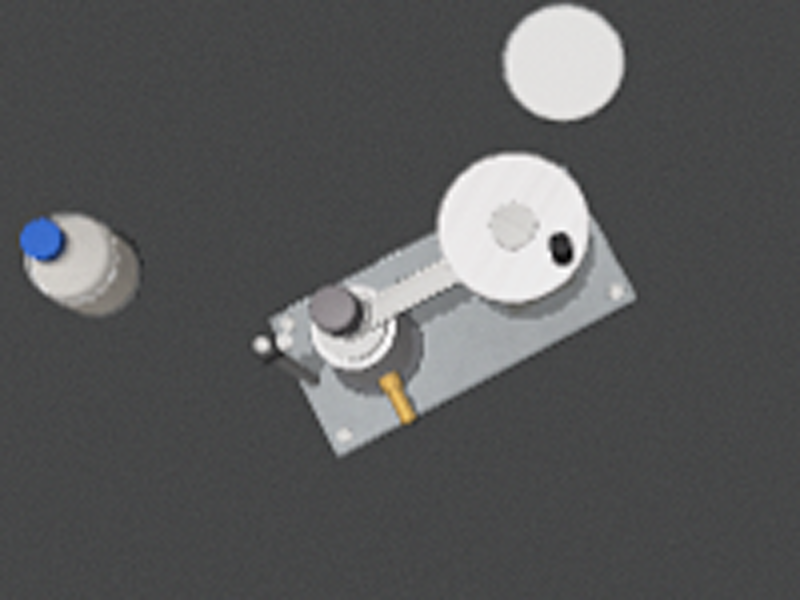

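View pics/b.png

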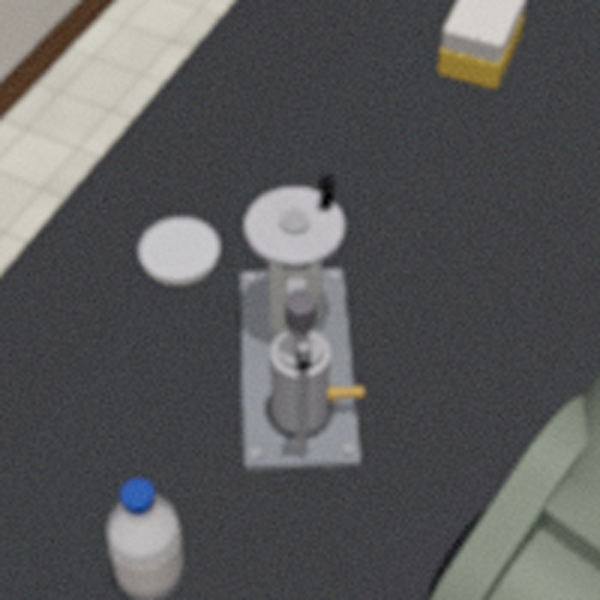

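Top view (crop ×4 from 150,150): wheel centre about (514,228), peg (561,248), knob top (336,311), post top (262,344), base corners (338,457) and (635,297). The side view (crop ×3 from 220,150) shows the same layout, with the handle on the +x side. I'll fit the pose to these.

```bash
cat > fit.py <<'E'
from h import *
from scipy.optimize import least_squares
T=lambda u,v:((u+.5)/4-.5+150,(v+.5)/4-.5+150); S=lambda u,v:((u+.5)/3-.5+220,(v+.5)/3-.5+150)
obs=[("top",(0,65,168),T(514,228)),("top",(0,-65,206),T(336,309)),("top",(0,-117,204),T(262,343)),
("top",(60,-127.5,14),T(338,457)),("top",(60,127.5,14),T(635,297)),("top",(-60,-127.5,14),T(270,320)),
("side",(0,65,168),S(295,222)),("side",(-60,-127.5,14),S(247,465)),("side",(60,-127.5,14),S(360,463)),("side",(60,127.5,14),S(343,270)),("side",(-60,127.5,14),S(241,271)),("side",(0,-65,206),S(303,296))]
def W(p,X):
    c,s=np.cos(p[2]),np.sin(p[2]); X=np.array(X,float)/1000; return np.array([p[0]+c*X[0]-s*X[1],p[1]+s*X[0]+c*X[1],X[2]])
def f(p): 
    r=[proj(c,W(p,X))[0]-uv+(p[3:5] if c=="top" else p[5:7]) for c,X,uv in obs]; return np.concatenate([np.ravel(r),p[3:]*.7])
x0=atz("top",T(450,300),.0)
best=min((least_squares(f,[x0[0],x0[1],a,0,0,0,0]) for a in(-2,-1,0,1,2,3)),key=lambda r:r.cost)
p=best.x
if __name__=="__main__":
    print(p.round(4),best.cost); print(best.fun[:24].reshape(-1,2).round(1))
    for n,X in dict(wheel=(0,65,168),bore=(0,-65,122)).items(): print(n,W(p,X).round(4))
    for k in np.arange(0,1.1,.1):
        pts=[W(p,(40*np.cos(k),65+40*np.sin(k),z)) for z in(168,213)]
        print(k.round(1),[((proj("top",q)[0]+p[3:5]-150+.5)*4-.5).round(0) for q in pts],[((proj("side",q)[0]+p[5:7]-[220,150]+.5)*3-.5).round(0) for q in pts])
    for n,o,z in(("bottle",T(98,275),0),("dish",T(564,62),.016)): print(n,atz("top",o,z).round(3))
    print("tipbox",atz("top",(457,225),.08).round(3))
E
python3 fit.py
```

```text
Traceback (most recent call last):
  File "fit.py", line 12, in <module>
    best=min((least_squares(f,[x0[0],x0[1],a,0,0,0,0]) for a in(-2,-1,0,1,2,3)),key=lambda r:r.cost)
  File "fit.py", line 12, in <genexpr>
    best=min((least_squares(f,[x0[0],x0[1],a,0,0,0,0]) for a in(-2,-1,0,1,2,3)),key=lambda r:r.cost)
              ~~~~~~~~~~~~~^^^^^^^^^^^^^^^^^^^^^^^^^^^
  File "fit.py", line 10, in f
    r=[proj(c,W(p,X))[0]-uv+(p[3:5] if c=="top" else p[5:7]) for c,X,uv in obs]; return np.concatenate([np.ravel(r),p[3:]*.7])
       ~~~~^^^^^^^^^^
  File "h.py", line 6, in proj
    K,k,R,t=P(c); X=np.atleast_2d(X)@R.T+t; s=X[:,:2]/X[:,2:]; s=s*(1+k*(s**2).sum(1,keepdims=True))
            ~^^^
  File "h.py", line 4, in P
    p=optics.camera_params(c); return np.array(p["mtx"],float),p["k1"],cv2.Rodrigues(np.array(p["rvec"],float))[0],np.array(p["tvec"],float).ravel()
ValueError: time passes only in moves, steps and waits
```

```bash
sed -i 's/^def P(c)/from functools import lru_cache\n@lru_cache\ndef P(c)/' h.py; python3 fit.py
```

```text
[ 0.5784  0.1576 -2.6308 -0.2646  0.2531 -0.2837  0.1   ] 3.262878818273051
[[-0.  -0.4]
 [-0.7 -0.5]
 [ 0.2  0.5]
 [ 0.1  0.3]
 [ 0.9  0.3]
 [-0.4 -0.4]
 [ 0.2  0.3]
 [-0.6  0.2]
 [ 0.6 -0.8]
 [ 0.2 -0.9]
 [ 0.1 -0. ]
 [-0.3  1.2]]
wheel [0.6101 0.1009 0.168 ]
bore [0.5466 0.2143 0.122 ]
0.0 [array([541., 278.]), array([537., 265.])] [array([334., 222.]), array([335., 193.])]
0.1 [array([546., 274.]), array([542., 262.])] [array([333., 219.]), array([334., 190.])]
0.2 [array([551., 271.]), array([547., 258.])] [array([332., 216.]), array([333., 187.])]
0.3 [array([555., 267.]), array([552., 254.])] [array([331., 213.]), array([332., 184.])]
0.4 [array([559., 263.]), array([556., 250.])] [array([330., 211.]), array([331., 182.])]
0.5 [array([563., 258.]), array([560., 245.])] [array([328., 208.]), array([329., 179.])]
0.6 [array([566., 253.]), array([563., 240.])] [array([326., 206.]), array([327., 177.])]
0.7 [array([568., 248.]), array([565., 234.])] [array([323., 204.]), array([324., 175.])]
0.8 [array([570., 242.]), array([567., 228.])] [array([320., 202.]), array([321., 173.])]
0.9 [array([572., 237.]), array([569., 223.])] [array([317., 200.]), array([318., 171.])]
1.0 [array([573., 231.]), array([570., 217.])] [array([314., 198.]), array([315., 169.])]
bottle [0.601 0.438 0.   ]
dish [0.773 0.079 0.016]
tipbox [ 0.579 -0.415  0.08 ]
```

```bash
cat > m.py <<'E'
from fit import *
from scipy.spatial.transform import Rotation as Ro
Y0=np.array([np.cos(p[2]),np.sin(p[2]),0]); Y0=-Y0   # jaw direction along pump x
RG=np.column_stack([np.cross(Y0,[0,0,-1]),Y0,[0,0,-1]])
def row(X,R=RG,s=None):
    s=s or env.get_state(); R0=np.array(s["ee_rot"])
    return np.r_[R0.T@(np.array(X)-s["ee_pos"])/.03, np.degrees(Ro.from_matrix(R0.T@R).as_rotvec())/6].round(3).tolist()
def peg(k,z=.198): return W(p,(40*np.cos(k),65+40*np.sin(k),z*1000))
E
python3 -c "
from m import *
print(RG.round(3),peg(.5)); print(row(peg(.5,.304)))"
```

```text
[[-0.489  0.872  0.   ]
 [ 0.872  0.489  0.   ]
 [ 0.    -0.    -1.   ]] [0.58890029 0.06704097 0.198     ]
[-17.55, -11.759, -0.004, -0.0, -0.0, 6.647]
```

Call:
apply_moves --increments '[[[-17.55, -11.76, 0, 0, 0, 6.65, 1], [-17.55, -11.76, 0, 0, 0, 6.65, 1], [-17.55, -11.76, 0, 0, 0, 6.65, 1], [-17.55, -11.76, 0, 0, 0, 6.65, 1], [-17.55, -11.76, 0, 0, 0, 6.65, 1], [-17.55, -11.76, 0, 0, 0, 6.65, 1], [-17.55, -11.76, 0, 0, 0, 6.65, 1], [-17.55, -11.76, 0, 0, 0, 6.65, 1], [-17.55, -11.76, 0, 0, 0, 6.65, 1], [-17.55, -11.76, 0, 0, 0, 6.65, 1]]]'

```text
clock: 2.2
ee_pos: [0.5125, 0.1744, 0.3042]
ee_rot: [[-0.489, 0.872, 0.0], [0.872, 0.489, 0.0], [0.0, 0.001, -1.0]]
ft_force: [1.6, 1.7, -0.3]
grip_width: 1.001
```

```bash
python3 -c "
from m import *
s=env.get_state();print(s['clock'],s['ee_pos'],s['q']);print(row(peg(.5,.304)),row(peg(.5,.252)))"
```

```text
2.2 [0.51245109 0.1743859  0.30417774] [-0.61894945  0.39711582  0.24158854  1.83201871 -0.11626606  0.92553751
  0.18537243]
[-4.367, 0.474, 0.006, 0.006, -0.001, -0.0] [-4.367, 0.473, 1.739, 0.006, -0.001, -0.0]
```

Call:
apply_moves --increments '[[[-4.37, 0.47, 0, 0, 0, 0, 1], [-4.37, 0.47, 0, 0, 0, 0, 1], [-4.37, 0.47, 0, 0, 0, 0, 1], [-4.37, 0.47, 0, 0, 0, 0, 1], [-4.37, 0.47, 0, 0, 0, 0, 1], [-4.37, 0.47, 0.6, 0, 0, 0, 1], [-4.37, 0.47, 1.2, 0, 0, 0, 1], [-4.37, 0.47, 1.74, 0, 0, 0, 1], [-4.37, 0.47, 1.74, 0, 0, 0, 1], [-4.37, 0.47, 1.74, 0, 0, 0, 1]]]'

```text
clock: 3.2
ee_pos: [0.5887, 0.0678, 0.2524]
ee_rot: [[-0.49, 0.872, 0.0], [0.872, 0.49, 0.001], [0.0, 0.001, -1.0]]
ft_force: [0.0, -0.4, 1.1]
grip_width: 1.0
```

```bash
python3 - <<'E'
from m import *
s=env.get_state();print(s['clock'],s['ee_pos'],s['ft_force'],row(peg(.5,.252)))
b=optics.read_camera("side")[170:290,260:390]; a=optics.read_camera("top")[130:250,210:340]
cv2.imwrite("pics/c.png",np.hstack([cv2.resize(x,None,fx=3,fy=3,interpolation=2) for x in(a,b)]))
E
```

```text
3.2 [0.58866806 0.06781388 0.25242669] [ 0.04171808 -0.39902137  1.06465591] [-0.026, -0.006, 0.014, 0.006, -0.003, 0.011]
```

View pics/c.png

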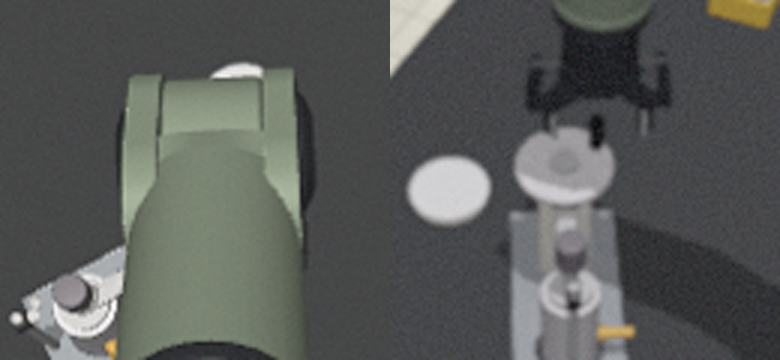

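The side view shows the peg at (596,130), between the finger tips at (552,120) and (645,120), and above the wheel. Closing the gripper.

Call:
apply_moves --increments '[[[0, 0, 0, 0, 0, 0, 0.0], [0, 0, 0, 0, 0, 0, 0.0], [0, 0, 0, 0, 0, 0, 0.0], [0, 0, 0, 0, 0, 0, 0.0], [0, 0, 0, 0, 0, 0, 0.0], [0, 0, 0, 0, 0, 0, 0], [0, 0, 0, 0, 0, 0, 0], [0, 0, 0, 0, 0, 0, 0]]]'

```text
clock: 4.1
ee_pos: [0.5892, 0.0677, 0.2532]
ee_rot: [[-0.49, 0.872, 0.002], [0.872, 0.49, 0.001], [-0.0, 0.002, -1.0]]
ft_force: [0.1, 2.3, 5.3]
grip_width: 0.17
```

```bash
cat >> m.py <<'E'
def arc(k0,dk,n=10,c=None):
    "rows from the present pose turning the peg from k0 on, about wheel centre"
    s=env.get_state(); R0=np.array(s["ee_rot"]); 
    for i in range(1,n+1):
        X=peg(k0+dk*i); X[2]=.252
        print([float(v) for v in (R0.T@(X-s["ee_pos"])/.03).round(2)])
def kest():
    s=env.get_state(); w=W(p,(0,65,168)); d=np.array(s["ee_pos"])-w; a=np.arctan2(d[1],d[0])-p[2]
    print("t",s["clock"],"k",round(a%(2*np.pi),3),"r",round(np.hypot(*d[:2]),4),"f",np.round(s["ft_force"],1),"w",round(s["grip_width"],3),"z",round(s["ee_pos"][2],4)); return a%(2*np.pi)
E
python3 -c "
from m import *
k=kest(); arc(k,.17)"
```

```text
t 4.1 k 0.499 r 0.0393 f [0.1 2.3 5.3] w 0.17 z 0.2532
[-0.2, 0.1, 0.04]
[-0.37, 0.26, 0.04]
[-0.5, 0.44, 0.04]
[-0.61, 0.64, 0.04]
[-0.67, 0.86, 0.04]
[-0.71, 1.08, 0.04]
[-0.7, 1.31, 0.04]
[-0.65, 1.53, 0.04]
[-0.57, 1.74, 0.04]
[-0.45, 1.93, 0.04]
```

Call:
apply_moves --increments '[[[-0.2, 0.1, 0.03, 0, 0, 0, 0], [-0.37, 0.26, 0.03, 0, 0, 0, 0], [-0.5, 0.44, 0.03, 0, 0, 0, 0], [-0.61, 0.64, 0.03, 0, 0, 0, 0], [-0.67, 0.86, 0.03, 0, 0, 0, 0], [-0.71, 1.08, 0.03, 0, 0, 0, 0], [-0.7, 1.31, 0.03, 0, 0, 0, 0], [-0.65, 1.53, 0.03, 0, 0, 0, 0], [-0.57, 1.74, 0.03, 0, 0, 0, 0], [-0.45, 1.93, 0.03, 0, 0, 0, 0]]]'

```text
clock: 5.1
ee_pos: [0.6458, 0.0846, 0.253]
ee_rot: [[-0.49, 0.872, 0.001], [0.872, 0.49, 0.001], [0.001, 0.001, -1.0]]
ft_force: [-10.6, 1.5, 17.5]
grip_width: 0.166
```

```bash
python3 -c "
from m import *
k=kest(); arc(2.2,.17)"
```

```text
t 5.1 k 2.201 r 0.0393 f [-10.6   1.5  17.5] w 0.166 z 0.253
[0.13, 0.18, 0.03]
[0.3, 0.33, 0.04]
[0.5, 0.44, 0.04]
[0.71, 0.52, 0.04]
[0.93, 0.56, 0.04]
[1.16, 0.56, 0.04]
[1.38, 0.52, 0.04]
[1.6, 0.45, 0.04]
[1.8, 0.34, 0.04]
[1.97, 0.2, 0.04]
```

Call:
apply_moves --increments '[[[0.13, 0.18, -0.02, 0, 0, 0, 0], [0.3, 0.33, -0.02, 0, 0, 0, 0], [0.5, 0.44, -0.02, 0, 0, 0, 0], [0.71, 0.52, -0.02, 0, 0, 0, 0], [0.93, 0.56, -0.02, 0, 0, 0, 0], [1.16, 0.56, -0.02, 0, 0, 0, 0], [1.38, 0.52, -0.02, 0, 0, 0, 0], [1.6, 0.45, -0.02, 0, 0, 0, 0], [1.8, 0.34, -0.02, 0, 0, 0, 0], [1.97, 0.2, -0.02, 0, 0, 0, 0]]]'

```text
clock: 6.1
ee_pos: [0.6217, 0.1403, 0.2535]
ee_rot: [[-0.49, 0.872, 0.001], [0.872, 0.49, 0.002], [0.002, 0.002, -1.0]]
ft_force: [4.5, 2.0, -10.5]
grip_width: 0.169
```

```bash
python3 -c "
from m import *
k=kest(); arc(3.9,.17)"
```

```text
t 6.1 k 3.916 r 0.041 f [  4.5   2.  -10.5] w 0.169 z 0.2535
[0.11, -0.18, 0.05]
[0.23, -0.37, 0.05]
[0.32, -0.58, 0.05]
[0.37, -0.8, 0.05]
[0.38, -1.03, 0.05]
[0.35, -1.25, 0.05]
[0.29, -1.47, 0.05]
[0.19, -1.67, 0.05]
[0.05, -1.85, 0.05]
[-0.11, -2.01, 0.05]
```

Call:
apply_moves --increments '[[[0.11, -0.18, 0.01, 0, 0, 0, 0], [0.23, -0.37, 0.01, 0, 0, 0, 0], [0.32, -0.58, 0.01, 0, 0, 0, 0], [0.37, -0.8, 0.01, 0, 0, 0, 0], [0.38, -1.03, 0.01, 0, 0, 0, 0], [0.35, -1.25, 0.01, 0, 0, 0, 0], [0.29, -1.47, 0.01, 0, 0, 0, 0], [0.19, -1.67, 0.01, 0, 0, 0, 0], [0.05, -1.85, 0.01, 0, 0, 0, 0], [-0.11, -2.01, 0.01, 0, 0, 0, 0]]]'

```text
clock: 7.1
ee_pos: [0.5701, 0.1079, 0.2533]
ee_rot: [[-0.491, 0.871, 0.0], [0.871, 0.491, 0.003], [0.003, 0.002, -1.0]]
ft_force: [1.5, 4.2, 0.8]
grip_width: 0.168
```

```bash
python3 -c "
from m import *
k=kest(); arc(5.6,.17)"
```

```text
t 7.1 k 5.601 r 0.0407 f [1.5 4.2 0.8] w 0.168 z 0.2533
[-0.2, -0.11, 0.04]
[-0.41, -0.2, 0.04]
[-0.63, -0.26, 0.04]
[-0.85, -0.28, 0.04]
[-1.08, -0.26, 0.04]
[-1.3, -0.21, 0.04]
[-1.5, -0.12, 0.04]
[-1.69, 0.01, 0.04]
[-1.85, 0.17, 0.04]
[-1.99, 0.35, 0.04]
```

Call:
apply_moves --increments '[[[-0.2, -0.11, 0, 0, 0, 0, 0], [-0.41, -0.2, 0, 0, 0, 0, 0], [-0.63, -0.26, 0, 0, 0, 0, 0], [-0.85, -0.28, 0, 0, 0, 0, 0], [-1.08, -0.26, 0, 0, 0, 0, 0], [-1.3, -0.21, 0, 0, 0, 0, 0], [-1.5, -0.12, 0, 0, 0, 0, 0], [-1.69, 0.01, 0, 0, 0, 0, 0], [-1.85, 0.17, 0, 0, 0, 0, 0], [-1.99, 0.35, 0, 0, 0, 0, 0]]]'

```text
clock: 8.1
ee_pos: [0.6089, 0.0617, 0.2532]
ee_rot: [[-0.491, 0.871, -0.0], [0.871, 0.491, 0.004], [0.004, 0.002, -1.0]]
ft_force: [-4.0, 11.8, 3.4]
grip_width: 0.166
```

```bash
python3 -c "
from m import *
k=kest(); arc(7.3,.1,5)"
```

```text
t 8.1 k 1.028 r 0.0392 f [-4.  11.8  3.4] w 0.166 z 0.2532
[-0.08, 0.09, 0.04]
[-0.13, 0.21, 0.04]
[-0.17, 0.34, 0.04]
[-0.2, 0.47, 0.04]
[-0.21, 0.6, 0.04]
```

Call:
apply_moves --increments '[[[-0.06, 0.09, 0, 0, 0, 0, 0], [-0.1, 0.2, 0, 0, 0, 0, 0], [-0.14, 0.33, 0, 0, 0, 0, 0], [-0.17, 0.45, 0, 0, 0, 0, 0], [-0.17, 0.52, 0, 0, 0, 0, 0]]]'

```text
clock: 8.6
ee_pos: [0.6243, 0.0646, 0.2531]
ee_rot: [[-0.491, 0.871, -0.003], [0.871, 0.491, 0.004], [0.005, -0.001, -1.0]]
ft_force: [-18.3, 0.9, 14.2]
grip_width: 0.17
```

```bash
python3 -c "
from m import *
k=kest()"
```

```text
t 8.6 k 1.432 r 0.039 f [-18.3   0.9  14.2] w 0.17 z 0.2531
```

Force has risen to 18 N at k≈7.7, so the wheel is at the open stop. Releasing, then rising.

Call:
apply_moves --increments '[[[0, 0, 0, 0, 0, 0, 1], [0, 0, 0, 0, 0, 0, 1], [0, 0, 0, 0, 0, 0, 1], [0, 0, 0, 0, 0, 0, 1], [0, 0, 0, 0, 0, 0, 1], [0, 0, 0, 0, 0, 0, 1], [0, 0, -1, 0, 0, 0, 1], [0, 0, -1.7, 0, 0, 0, 1], [0, 0, -1.7, 0, 0, 0, 1], [0, 0, -1.7, 0, 0, 0, 1]]]'

```text
clock: 9.6
ee_pos: [0.6245, 0.0644, 0.3042]
ee_rot: [[-0.491, 0.871, -0.003], [0.871, 0.491, 0.004], [0.005, -0.0, -1.0]]
ft_force: [-0.0, 0.5, -0.6]
grip_width: 1.002
```

```bash
python3 -c "
from m import *
k=kest(); b=W(p,(0,-65,0)); print(row([b[0],b[1],.304]),row([b[0],b[1],.242]))"
```

```text
t 9.6 k 1.434 r 0.0393 f [-0.   0.5 -0.6] w 1.002 z 0.3042
[5.63, 0.195, 0.034, -0.002, -0.048, 0.027] [5.619, 0.195, 2.1, -0.002, -0.048, 0.027]
```

```bash
python3 - <<'E'
from m import *
A={c:np.mean([optics.read_camera(c).astype(float) for _ in range(8)],0).astype(np.uint8) for c in("side","top")}
for c in A: cv2.imwrite(f"pics/{c}1.png",A[c])
b=A["side"][225:305,285:355]; a=A["top"][200:280,195:265]
for c in("top","side"):
  print(c,[(z,(proj(c,W(p,(0,-65-r,z)))[0]+(p[3:5] if c=="top" else p[5:7])).round(1).tolist()) for z in(161,173,186) for r in(35,52)])
cv2.imwrite("pics/d.png",np.hstack([cv2.resize(x,(399,456),interpolation=cv2.INTER_CUBIC) for x in(a,b)]))
E
```

```text
top [(161, [224.3, 235.2]), (161, [218.7, 238.2]), (173, [223.4, 234.6]), (173, [217.8, 237.5]), (186, [222.5, 233.8]), (186, [216.8, 236.9])]
side [(161, [320.8, 268.8]), (161, [321.1, 273.8]), (173, [320.9, 266.4]), (173, [321.2, 271.4]), (186, [320.9, 263.7]), (186, [321.2, 268.7])]
```

View pics/d.png

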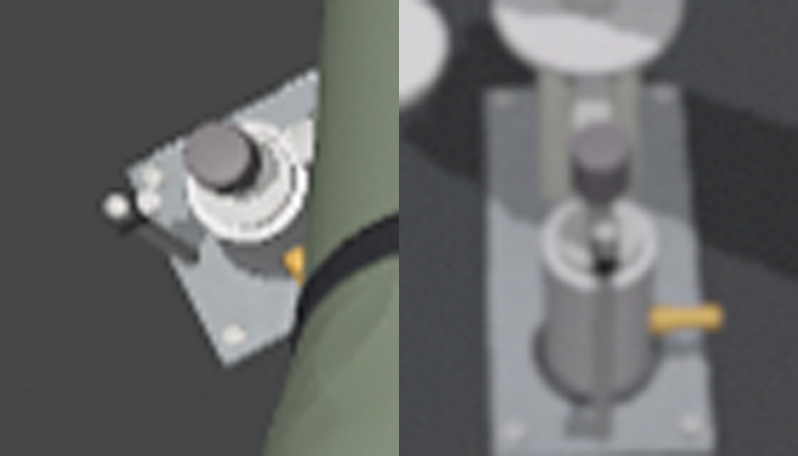

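Left (top view): post cap at (116,206), pointer blob near (150,202), knob top (217,152), tongue drawn back. Right (side view): post cap at (605,235), dark clamp (603,262). The pointer height needs subpixel measurement, so I'll zoom in.

```bash
python3 - <<'E'
from m import *
out=[]
for c,(x0,y0),o in(("top",(208,222),p[3:5]),("side",(308,252),p[5:7])):
    a=cv2.imread(f"pics/{c}1.png")[y0:y0+30,x0:x0+26].astype(float)
    a=np.clip((a-20)*1.25,0,255).astype(np.uint8)
    g=cv2.resize(a,None,fx=15,fy=15,interpolation=cv2.INTER_NEAREST)
    for z,col in((161,(0,0,255)),(173,(0,255,0)),(186,(255,0,0))):
        q=[proj(c,W(p,(0,-65-r,z)))[0]-o for r in(35,52)]
        q=[tuple(((v-[x0,y0]+.5)*15).astype(int).tolist()) for v in q]
        for v in q: cv2.circle(g,v,2,col,-1)
    out.append(g)
cv2.imwrite("pics/e.png",np.hstack(out))
E
```

```text
(no output)
```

View pics/e.png

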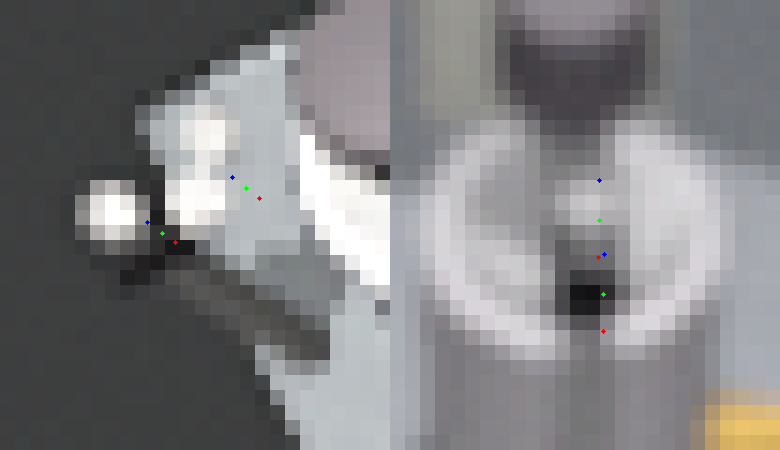

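```bash
python3 - <<'E'
from m import *
for c in("top","side"):
    L=[]
    for i in range(24 if c=="top" else 16): L.append(optics.read_camera(c).astype(float))
    A=np.mean(L,0); np.save(f"{c}.npy",A)
    for i in range(3): print(c,[(np.round(a["at"],1).tolist(),round(a["confidence"],2)) for a in look_for(c,"pointer_tip")[:3]])
    x0,y0,x1,y1=(211,230,226,242) if c=="top" else (317,261,326,279)
    print(x0,y0);print(A[y0:y1,x0:x1].mean(2).round().astype(int))
o={"top":p[3:5],"side":p[5:7]}
for n,X in dict(cap=(0,-117,204),tip161=(0,-100,161),tip186=(0,-100,186),screw=(-50,-117,14),screw2=(50,-117,14)).items(): print(n,[(proj(c,W(p,X))[0]+o[c]).round(2) for c in o])
print(env.get_state()["clock"])
E
```

```text
top []
top []
top []
211 230
[[ 71  71  71  70  70  68 113 163 169 201 212 216 184 172 172]
 [ 71  70  71  71  70  68  77 158 167 196 214 219 176 168 170]
 [ 71  71  70  70  69  68  65 129 161 171 205 194 155 167 171]
 [ 71  70  68  65  64  65  62  68 164 192 209 175 166 170 172]
 [ 70  68  74 146 172 129  65  59 192 221 220 213 176 171 173]
 [ 70  66 121 199 225 205 118  56 206 224 221 224 179 172 173]
 [ 71  66 132 205 228 224 140  45 155 221 204 187 170 170 171]
 [ 70  67  92 160 193 168 110  62  64 156 157 149 168 171 171]
 [ 71  70  66  82 105  88  75  56  40  39 104 145 171 173 152]
 [ 71  70  70  63  63  59  48  43  60  68  74  97 136 161 129]
 [ 71  70  71  71  66  48  50  64  83  90  86  79  86 114 125]
 [ 71  71  71  71  67  62  69  73  76  84  91  87  82  78 101]]
side []
side []
side []
317 261
[[133 111 101  99 105 139 173 183 180]
 [136 119 113 113 117 143 174 187 188]
 [136 122 122 130 135 143 163 181 187]
 [136 128 141 160 165 161 163 180 187]
 [137 135 156 177 182 172 168 182 189]
 [136 128 143 165 171 159 161 181 189]
 [137 117 112 132 137 130 147 178 187]
 [152 121  95 106 115 113 139 176 184]
 [172 136  96  96 104 105 137 173 176]
 [178 146  93  70  74  82 123 159 164]
 [164 136  80  36  35  54 104 147 170]
 [156 125  79  44  44  82 132 171 193]
 [182 157 121  87  87 129 174 193 194]
 [193 181 152 119 113 144 179 183 167]
 [170 168 146 124 116 131 152 151 137]
 [140 140 128 117 113 118 129 133 128]
 [130 127 119 114 113 117 127 130 129]
 [130 126 120 114 115 119 128 131 128]]
cap [array([215.37, 235.88]), array([321.27, 264.91])]
tip161 [array([224.28, 235.21]), array([320.83, 268.84])]
tip186 [array([222.5 , 233.84]), array([320.91, 263.71])]
screw [array([221.23, 230.48]), array([304.56, 301.72])]
screw2 [array([235.84, 259.57]), array([336.79, 300.3 ])]
12.7
```

```bash
cat > rf.py <<'E'
from m import *
from scipy.optimize import minimize
from scipy.spatial import ConvexHull
SS=12
def box(x0,x1,y0,y1,z0,z1): return [(x,y,z) for x in(x0,x1) for y in(y0,y1) for z in(z0,z1)]
def cyl(R,y,z0,z1): return [(R*np.cos(a),y+R*np.sin(a),z) for a in np.linspace(0,6.28,25) for z in(z0,z1)]
def run(c,roi,prims,mask,q,o):
    x0,y0,x1,y1=roi; h,w=(y1-y0),(x1-x0); lab=np.zeros((h*SS,w*SS),np.uint8)
    for i,P3 in enumerate(prims,1):
        uv=proj(c,np.array([W(p,X) for X in P3]))+o+q[:2]
        uv=((uv-[x0,y0]+.5)*SS-.5); uv=uv[ConvexHull(uv).vertices]
        cv2.fillPoly(lab,[np.round(uv*16).astype(np.int32)],i,shift=4)
    B=[cv2.resize(cv2.GaussianBlur((lab==i).astype(np.float32),(0,0),abs(q[2])*SS+.1),(w,h),interpolation=cv2.INTER_AREA)[mask] for i in range(len(prims)+1)]
    B=np.array(B).T; A=np.load(c+".npy")[y0:y1,x0:x1].mean(2)[mask]
    M=np.vstack([B,np.eye(B.shape[1])*.05]); v=np.r_[A,np.ones(B.shape[1])*5]
    x=np.linalg.lstsq(M,v,rcond=None)[0]; return A-B@x,x
def top(q,full=False):
    zp,wd,b,h,wt=q[3:8]
    scr=[(-50+4*np.cos(a)+q[8],-117+4*np.sin(a)+q[9],16) for a in np.linspace(0,6.28,20)]
    pr=[box(-60,60,-127.5,127.5,0,14),box(-60,60,-127.5,127.5,14,14.01),scr,cyl(5,-117,14,204),box(-b,b,-117-b,-117+b,zp-h,zp+h),box(-b,b,-117-b,-117+b,zp+h-.01,zp+h),
        [(s*wd,-117+b,z) for s in(-1,1) for z in(zp-2,zp+2)]+[(s*wt,-100,z) for s in(-1,1) for z in(zp-2,zp+2)],
        [(s*wd,-117+b,zp+2) for s in(-1,1)]+[(s*wt,-100,zp+2.01) for s in(-1,1)],
        cyl(5,-117,zp+h,204),cyl(5,-117,203.9,204)]
    m=np.ones((12,15),bool); m[:,14]=0
    r,x=run("top",(211,230,226,242),pr,m,q,p[3:5]); return (r,x) if full else (r**2).sum()+ (q[2]-.5)**2*1000
if __name__=="__main__":
    for zp in range(161,188,3):
        best=None
        for b,h in((6,6),(8,5)):
            g=lambda u:top(np.r_[u[:3],zp,u[3:]])
            R=minimize(g,[-.3,-.1,.5,4,b,h,2,0,0],method="Nelder-Mead",options=dict(maxfev=700,initial_simplex=np.array([-.3,-.1,.5,4,b,h,2,0,0])+np.vstack([np.zeros(9),np.diag([.2,.2,.15,1.5,1.5,2,1.5,2,2])])))
            if best is None or R.fun<best.fun: best=R
        print(zp,round(best.fun),best.x.round(2))
E
time timeout 500 python3 rf.py
```

```text
161 36113 [-0.44 -0.32  0.54  6.76  4.19  6.92  0.66  2.62  1.36]
164 29494 [-0.47 -0.34  0.48  5.94  4.76  7.85  1.01  2.44  1.4 ]
167 23704 [-0.46 -0.37  0.48  5.69  5.17  6.62  2.28  2.19  1.47]
170 17676 [-0.42 -0.34  0.41  4.85  5.39  6.42  3.87  2.53  0.89]
173 13277 [-0.36 -0.27  0.4   5.14  5.7   5.13  3.27  2.24  0.45]
176 9556 [-0.39 -0.21  0.34  4.59  6.17  6.41  5.24  2.13  0.4 ]
179 8986 [-0.3  -0.17  0.38  4.34  6.36  5.48  3.51  2.42  0.59]
182 8614 [-0.33 -0.17  0.31  4.27  6.72  6.29  4.03  1.91  0.75]
185 9740 [-0.34 -0.17  0.34  4.06  7.09  5.75  3.58  1.86  0.73]
real	2m57.856s
user	2m34.868s
sys	0m18.863s
```

Two independent estimates agree on the pointer height: the render fit of the top view gives about 181 mm, and the clamp in the side view gives 181.3 mm. That makes the lift about 55 mm. Moving over the knob and down.

Call:
apply_moves --increments '[[[5.66, 0.2, 0.03, 0, -0.05, 0.03, 1], [5.66, 0.2, 0.03, 0, -0.05, 0.03, 1], [5.66, 0.2, 0.03, 0, -0.05, 0.03, 1], [5.66, 0.2, 0.03, 0, -0.05, 0.03, 1], [5.66, 0.2, 0.03, 0, -0.05, 0.03, 1], [5.66, 0.2, 0.03, 0, -0.05, 0.03, 1], [5.66, 0.2, 0.6, 0, -0.05, 0.03, 1], [5.66, 0.2, 1.2, 0, -0.05, 0.03, 1], [5.65, 0.2, 1.9, 0, -0.05, 0.03, 1], [5.65, 0.2, 2.1, 0, -0.05, 0.03, 1]]]'

```text
clock: 13.7
ee_pos: [0.5462, 0.2136, 0.2402]
ee_rot: [[-0.487, 0.873, -0.003], [0.873, 0.487, -0.002], [-0.001, -0.003, -1.0]]
ft_force: [0.7, 0.1, 0.5]
grip_width: 0.995
```

```bash
python3 - <<'E'
from m import *
b=W(p,(-.1,-66.1,0)); s=env.get_state(); print(s["clock"],s["ee_pos"],np.round(s["ft_force"],1),row([b[0],b[1],.242]))
A=np.mean([optics.read_camera("side").astype(float) for _ in range(4)],0).astype(np.uint8)
cv2.imwrite("pics/f.png",cv2.resize(A[180:310,250:390],None,fx=4,fy=4,interpolation=2))
E
```

```text
13.7 [0.54623583 0.21355036 0.2402069 ] [0.7 0.1 0.5] [0.054, 0.026, -0.06, -0.031, 0.005, -0.021]
```

View pics/f.png

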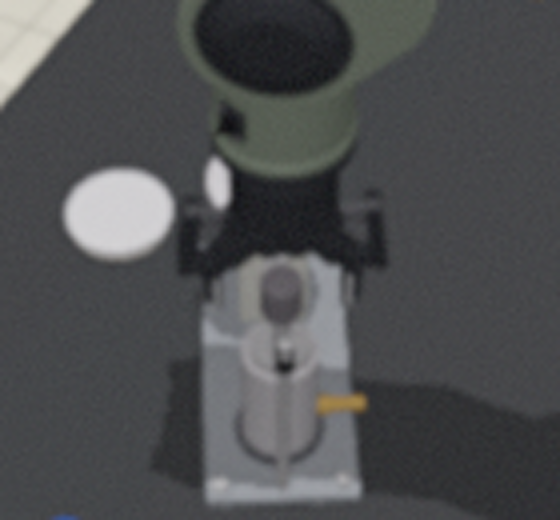

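The knob at (282,290) is centred between the finger tips (208 and 350), with the tongue clear. Small correction, then close.

Call:
apply_moves --increments '[[[0.05, 0.03, -0.06, -0.03, 0, -0.02, 1], [0.05, 0.03, -0.06, -0.03, 0, -0.02, 1], [0.05, 0.03, -0.06, -0.03, 0, -0.02, 0], [0.05, 0.03, -0.06, -0.03, 0, -0.02, 0], [0.05, 0.03, -0.06, -0.03, 0, -0.02, 0], [0.05, 0.03, -0.06, -0.03, 0, -0.02, 0], [0.05, 0.03, -0.06, -0.03, 0, -0.02, 0], [0.05, 0.03, -0.06, -0.03, 0, -0.02, 0], [0.05, 0.03, -0.06, -0.03, 0, -0.02, 0], [0.05, 0.03, -0.06, -0.03, 0, -0.02, 0]]]'

```text
clock: 14.9
ee_pos: [0.5467, 0.2163, 0.2447]
ee_rot: [[-0.49, 0.872, 0.002], [0.872, 0.49, 0.001], [-0.0, 0.003, -1.0]]
ft_force: [-3.5, -1.1, 5.0]
grip_width: 0.358
```

```bash
python3 - <<'E'
from m import *
s=env.get_state(); print(s["clock"],s["ee_pos"],np.round(s["ft_force"],2),np.round(s["moment"],2),s["grip_width"]); np.save("grip0.npy",s["ee_pos"])
R0=np.array(s["ee_rot"]);print("up per mm in tool:",R0.T@[0,0,1], row(s["ee_pos"]))
E
```

```text
14.9 [0.54668864 0.21629926 0.2446673 ] [-3.48 -1.06  4.98] [-0.28  0.78  0.  ] 0.35806757744487827
up per mm in tool: [-2.66642259e-04  2.64021085e-03 -9.99996479e-01] [0.0, 0.0, 0.0, 0.025, 0.003, 0.007]
```

Call:
apply_moves --increments '[[[0, 0, -0.03, 0, 0, 0, 0], [0, 0, -0.07, 0, 0, 0, 0], [0, 0, -0.1, 0, 0, 0, 0], [0, 0, -0.15, 0, 0, 0, 0], [0, 0, -0.2, 0, 0, 0, 0], [0, 0, -0.25, 0, 0, 0, 0], [0, 0, -0.3, 0, 0, 0, 0], [0, 0, -0.35, 0, 0, 0, 0], [0, 0, -0.4, 0, 0, 0, 0], [0, 0, -0.4, 0, 0, 0, 0]]]'

```text
clock: 15.9
ee_pos: [0.5467, 0.2163, 0.2569]
ee_rot: [[-0.49, 0.872, 0.003], [0.872, 0.49, 0.001], [-0.0, 0.003, -1.0]]
ft_force: [0.4, -0.2, -5.0]
grip_width: 0.36
```

```bash
python3 - <<'E'
from m import *
s=env.get_state(); g=np.load("grip0.npy"); print(s["clock"],s["ee_pos"]-g,np.round(s["ft_force"],2),np.round(s["moment"],2),s["grip_width"])
print(row(g+[0,0,.055],s=s))
A=np.mean([optics.read_camera("side").astype(float) for _ in range(4)],0).astype(np.uint8)
cv2.imwrite("pics/g.png",cv2.resize(A[235:305,285:360],None,fx=6,fy=6,interpolation=2))
E
```

```text
15.9 [4.93462898e-05 9.66830858e-06 1.22395569e-02] [ 0.41 -0.24 -5.02] [ 0.02 -0.04  0.08] 0.3598975033150498
[0.0, 0.003, -1.425, 0.028, 0.003, 0.007]
```

View pics/g.png

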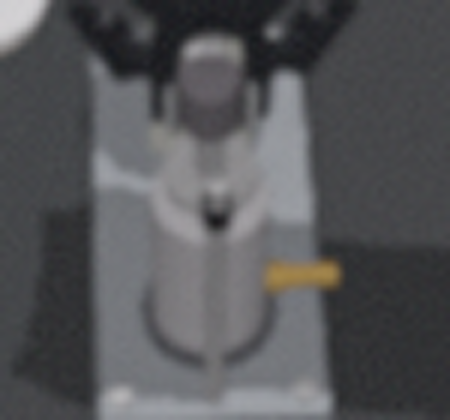

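The rod is rising freely: −5 N (about 0.5 kg), lateral force near 0, and the collar visibly up. Continuing slowly to 55 mm.

Call:
apply_moves --increments '[[[0, 0, -0.15, 0.02, 0, 0, 0], [0, 0, -0.3, 0.02, 0, 0, 0], [0, 0, -0.45, 0.02, 0, 0, 0], [0, 0, -0.6, 0.02, 0, 0, 0], [0, 0, -0.8, 0.02, 0, 0, 0], [0, 0, -1.0, 0.02, 0, 0, 0], [0, 0, -1.2, 0.02, 0, 0, 0], [0, 0, -1.35, 0.02, 0, 0, 0], [0, 0, -1.42, 0.02, 0, 0, 0], [0, 0, -1.42, 0.02, 0, 0, 0]]]'

```text
clock: 17.1
ee_pos: [0.5466, 0.2163, 0.2995]
ee_rot: [[-0.49, 0.872, 0.001], [0.872, 0.49, 0.0], [-0.0, 0.001, -1.0]]
ft_force: [-0.1, -0.2, -4.5]
grip_width: 0.36
```

```bash
python3 - <<'E'
from m import *
s=env.get_state(); g=np.load("grip0.npy"); print(s["clock"],s["ee_pos"]-g,np.round(s["ft_force"],2),np.round(s["moment"],2),s["grip_width"])
A={c:np.mean([optics.read_camera(c).astype(float) for _ in range(16)],0) for c in("side","top")}
for c in A: np.save(c+"2.npy",A[c])
B=A["side"][235:290,295:350]; o=p[5:7]
im=cv2.resize(np.clip((B-10)*1.2,0,255).astype(np.uint8),None,fx=10,fy=10,interpolation=2)
im2=im.copy()
z=126+ (s["ee_pos"][2]-g[2])*1000
for zz,R,col in((z-4,24,(0,255,0)),(z+4,24,(0,255,255))):
    q=proj("side",np.array([W(p,(R*np.cos(a),-65+R*np.sin(a),zz)) for a in np.linspace(0,6.28,60)]))+o
    cv2.polylines(im,[((q-[295,235]+.5)*10).astype(int)],True,col,1)
cv2.imwrite("pics/i.png",np.hstack([im[100:,100:450],im2[100:,100:450]]))
E
```

```text
17.1 [-1.11919427e-04 -3.89065215e-05  5.47887117e-02] [-0.1  -0.2  -4.47] [ 0.06 -0.14 -0.  ] 0.3602517418333076
```

View pics/i.png

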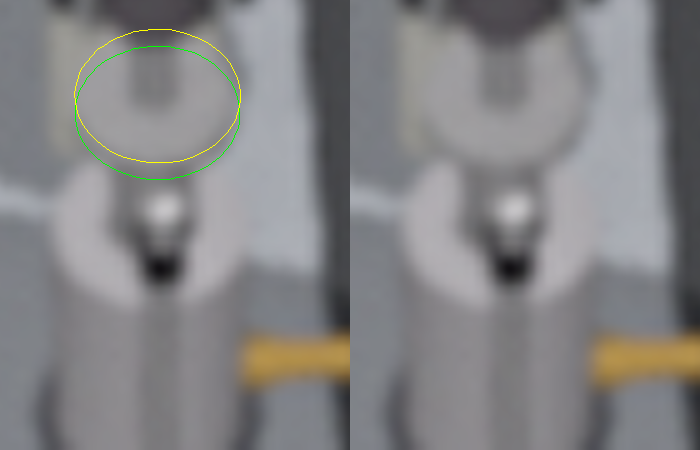

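The collar outline in the side view matches the predicted 180.8 mm level (front edge at (158,162–178)), so the rod hasn't slipped. The rod hangs free in the bore with about 4.5 N of weight and no side load. Handing in.

```bash
python3 -c "
from station import env
print(env.sign_off()); s=env.get_state(); print(s['clock'],s['ee_pos'],s['ft_force'])"
```

```text
the job is handed in; nothing more can be done
None
the job is handed in; nothing more can be done
```

The pump is unlocked and the rod is raised and held in the gripper, with its collar at about 181 mm, level with my estimate of the pointer. I handed the job in at about 18–19 s of the 61 s allowed.

- **Lock:** I turned the crank counterclockwise from about 0.5 rad to the open stop. The measured angle there was about 7.7 rad, and the force at the peg rose to 18 N. After letting go of the peg I did not touch the wheel again.
- **Rod:** I gripped the knob along the pump's x axis and drew it straight up 54.8 mm. The load was about 5 N (roughly 0.5 kg), with almost no side force or moment, so it did not jam.
- **Level:** The collar outline in the side view matched the height worked out from the arm's position, so the knob had not slipped in the gripper.
- **Weakest point:** The networks never found the pointer tip, and in the side view it is hidden behind the post. Its height rests on a model fit to the top view (about 181 mm) and the position of its clamp in the side view (about 181 mm). A rougher hand reading of the top view gave 175–181 mm, so I'd allow 2–3 mm of error there.
- **Not checked at the end:** I did not re-measure the wheel angle or the positions of the bottle, tip box and dish. I saw no sign that any of them was touched.

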